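Hold a field probe over an LED driver's transformer

TASK

Set up a near-field reading: slide the open LED driver along the white scan board until it sits square and flush against both black fence strips in their corner, without lifting or tipping it. Then take the field probe off its rest by the handle and hold it level and still in the air with its loop centred over the yellow transformer, about 25 mm above it and touching nothing, and finish while holding it there. Never let the probe touch the driver, keep the driver home, and leave the other things on the bench where they lie.

Things in the scene. Friction and masses are not known exactly. Their poses are not given: they have to be found in the camera images.
- scan_board: white insulating board with a grey 20 mm grid, 200 (x) x 260 (y) x 10 high, fixed to the table; origin at the centre of its underside. A black fence, strips 15 wide standing 14 above the board, runs along its whole +x side and its whole +y side; their inner faces meet in the corner. It may stand left or right of the middle, turned up to 0.25 rad
- board_corner (a point): the inner corner of the fence, on the board's upper surface (85 mm in x and 115 mm in y from the board's origin); its axes are the board's
- driver: LED driver with its cover off: open aluminium tray 62 (x) x 150 (y) x 30 high with a green circuit board and parts inside, about 0.35 kg (0.25 to 0.45), loose on the scan board, its centre 20 to 45 mm short of home along each board axis and turned up to 0.2 rad. Origin at the centre of its underside. Its flat +x long side and +y end belong against the fence; it slides at a push of 1 to 4 N
- driver_corner (a point): the driver's +x, +y bottom corner, 31 and 75 mm from its origin; it meets board_corner when home
- transformer_top (a point): centre of the upper face of the yellow taped transformer (34 x 30) inside the driver, 12 mm towards -y from the driver's centre and 36 mm above its underside; the driver's tallest part, 6 mm above the tray's rim. Axes are the driver's
- probe: hand-held battery field probe, about 0.15 kg (0.11 to 0.20): black handle with an orange band, 120 (x) x 26 (y) x 22 high, origin at the handle's centre, then towards +x a thin stem and a flat blue loop 42 across and 6 thick, centred 118 mm ahead of the origin. z is up as it lies level in the rest. It balances about 5 mm ahead of the origin; grip the handle there across y
- loop_centre (a point): centre of the loop on its underside, 118 mm ahead of the probe's origin and 3 mm below it
- probe_rest: grey rest fixed to the table, base 140 x 64 x 8, origin at the centre of its underside; two forked uprights, 8 thick, 46 mm behind and 50 mm ahead of the origin, bear the handle with its underside 50 above the table (axis at 61), with horns up to 62 at either side of it, 2 mm clear. The gap between the uprights is open from above and both sides. It may stand left or right of the middle, turned up to 0.4 rad; the probe's loop points to its +x, away from the arm
- multimeter: orange and black multimeter, 180 x 85 x 40, lying at the right of the table; to be left alone, origin at the centre of its underside
- rf_load: black finned block with a steel connector, 80 x 46 x 46, at the left, nearer the arm than the driver's cover; to be left alone, origin at the centre of its underside
- screwdriver: red-handled screwdriver, 170 long, lying in the middle, pointing away from the arm; to be left alone, origin near its middle, handle towards -x
- adapter: small standing brass and steel coaxial adapter, 16 across, 36 high, between the scan board and the probe rest; to be left alone, origin at the centre of its underside
- ferrite: black clip-on ferrite, 34 x 30 x 30, in the middle beyond the scan board and the rest; to be left alone, origin at the centre of its underside
- driver_cover: the driver's aluminium cover, 66 x 154 x 20, lying at the left of the table; to be left alone, origin at the centre of its underside
- lamp_batten: long LED lamp, aluminium with white diffuser, 560 x 27 x 23, lying crosswise at the far edge; to be left alone, origin at the centre of its underside

How it is judged:
By the outcome, as a careful person would: the job done as asked, in the order asked, and still so for the second after the job is handed in, while the arm keeps its last pose, push and grip.
It also fails if it takes over 64 s, if anything falls off the work surface, if the arm or the gripper's body presses on something with over 40 N, if the wrist force passes 120 N, or if a joint passes its speed limit or range.

ROBOT

A 6-joint arm with a two-finger parallel gripper is mounted at the origin on the work surface. World frame = base frame: x ahead of the robot, y to its left, z up, the work surface at z = 0. Lengths are in m, angles in rad, forces in N, time in s.
With the tool pointing down it reaches from about 0.275 to 1 m from the base axis. Payload 8.4 kg.
Tool frame: the origin (TCP) lies at the very end of the fingers, on their centre line; the grasp point (between the pads) lies 19 mm behind it; z points along the fingers, y is the direction in which the jaws open and shut (so a half turn about z gives the same grasp; the last joint's range is limited). The gripper opens to 85 mm and grips with 20 to 120 N. Pads are 22 mm wide; open, the fingers measure 114 mm over their backs; the gripper's body (76 mm by 85 mm) begins 54 mm behind the grasp point. The pads swing forward as they close: fully open they stand 13 mm farther back than shut.
Start: joints at [-1.228, 0.353, 1.633, -0, 1.155, -0.002], TCP at [0.211, -0.588, 0.231] pointing down, gripper open.
Joint ranges: [-2.63, 2.63], [-0.92, 2.1], [0.06, 2.66], [-1.3, 4.44], [0, 2.69], [-3.02, 3.02]. Speed limits (rad/s): [2.22, 2.22, 2.79, 3.14, 3.14, 3.14].

INTERFACE

Orientations are given as a rotation vector (axis times angle).
In Python, from workcell import robot, optics gives the robot as it stands. The module is installed in compiled form; this text tells all that it offers.
- The arm moves only by the tool send_rows, never from a script. Its arguments are lists of equal length, an entry for each row: "xyz": the shift along the tool's x, y, z in m, a list of three; "twist": the turn, a rotation vector about the tool's x, y, z in degrees, a list of three; "fingers": the opening, from 0 (shut) to 1 (fully open). A call has 1 to 5 rows; each row is the pose to reach, as a shift and turn from the pose commanded when the call began, along the tool's axes at that moment; what a row does not reach only later rows make up. A row lasts 1/8 s, in which the tool goes at most 62.5 mm and 10.7 degrees, less where a joint would pass 70% of its speed; a pose out of reach is approached as far as the arm can. A call with a gripper value outside its range is refused whole. The fingers move at their own pace and stop on an object; "squeeze" is the grip in N (left out, the last holds). Time passes only in rows, so rows that repeat a pose let the fingers close. It gives the time, the measured TCP pose, the force and the opening at its end, in the units of the state.
- robot.sense(): the state, without advancing time (a new reading comes with each control period).
- optics.capture(name): name is "side" or "top"; returns a dict with "img" (420x560x3 uint8, red, green, blue), "mtx" (3x3 intrinsics, pixels), "pose" (4x4, takes a point from camera to world coordinates). Camera axes: x right, y up, looking along -z (the intrinsics and any distortion apply to the point x, -y, -z); pixel columns grow to the right and rows downward; lengths in m; the calibration is good to about 2 mm. A picture is of the moment at which its call begins. There is no depth.
- robot.job_done(): hands the job in, once; it reports no verdict.
The state is a dict: "clock": time; "joints": joint angles; "qd": joint speeds; "joint_efforts": joint torques, N m; "eef_pos": TCP position; "eef_rot": TCP orientation; "force": force on the tool from outside, world axes, zero at the start; "moment": the same for the moment, N m; "opening": finger opening in m.
Only numpy, scipy, OpenCV 4.12 (cv2) and the standard library are available. Lean on these libraries where they do the work, as an engineer would, in place of code of your own. Each camera call takes 0.05 s, during which the arm holds its last target.

## Working session

There is one attempt and no reset: what is moved stays moved. The work goes in short steps, Python scripts to look and compute and a tool call to move; the robot and the scene stay as the last step left them, time stands still between calls to the robot, and variables do not carry over. Pictures are saved under pics/ and viewed, and the job is handed in when it is done.

Besides the shell and the picture viewer there is one more tool, called as name(argument=value, ...) on one line, values as JSON. send_rows: Moves the arm, as the interface text tells. Its arguments: {"type":"object","properties":{"xyz":{"type":"array","items":{"type":"array","items":{"type":"number"}}},"twist":{"type":"array","items":{"type":"array","items":{"type":"number"}}},"fingers":{"type":"array","items":{"type":"number"}},"squeeze":{"type":"number"}},"required":["xyz","twist","fingers"]}

```bash
mkdir -p pics; ls; python3 - <<'E'
from workcell import robot, optics
import cv2, numpy as np
np.set_printoptions(precision=4,suppress=True)
for n in("top","side"):
    c=optics.capture(n); cv2.imwrite(f"pics/{n}0.png",c["img"][:,:,::-1]); print(n,c["mtx"],c["pose"],[k for k in c])
print(robot.sense())
E
```

```text
pics
top [[486.054    0.     285.6058]
 [  0.     486.054  205.822 ]
 [  0.       0.       1.    ]] [[ 0.0127  0.9915 -0.1291  0.3841]
 [-0.9998  0.0149  0.0161 -0.0013]
 [ 0.0179  0.1289  0.9915  1.47  ]
 [ 0.      0.      0.      1.    ]] ['img', 'mtx', 'pose']
side [[470.1219   0.     283.6151]
 [  0.     470.1219 210.3007]
 [  0.       0.       1.    ]] [[-0.9812  0.0943 -0.1686  0.3134]
 [-0.1932 -0.4727  0.8598  1.4005]
 [ 0.0014  0.8761  0.4821  0.8719]
 [ 0.      0.      0.      1.    ]] ['img', 'mtx', 'pose']
{'clock': 0.1, 'joints': array([-1.2284,  0.3536,  1.634 ,  0.    ,  1.1552, -0.0024]), 'qd': array([-0.0005, -0.0012, -0.0004, -0.0017,  0.0001, -0.0009]), 'joint_efforts': array([ -0.0021, -60.6362, -34.2821,  -0.    ,   0.0039,  -0.    ]), 'eef_pos': array([ 0.2111, -0.5878,  0.2306]), 'eef_rot': array([-3.0938, -0.5387,  0.0003]), 'force': array([-0.0236,  0.299 , -0.1587]), 'moment': array([ 0.0873, -0.0067, -0.0216]), 'opening': 0.0856005532805742}
```

View pics/top0.png

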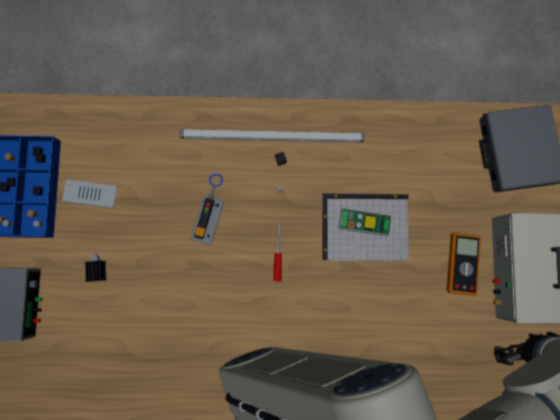

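View pics/side0.png

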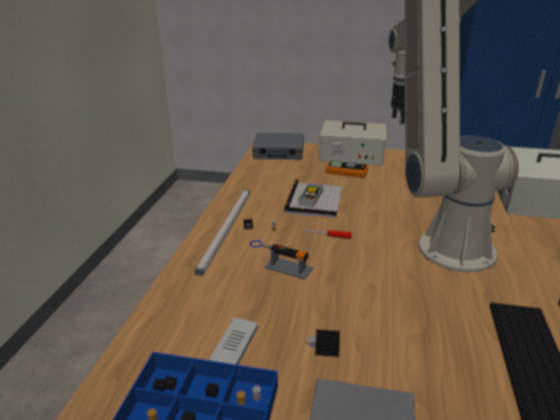

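The top view shows the scan board at about (365,228), with fences along its top (+x) and left (+y) edges, and the driver near (365,222). The probe and rest are at about (208,215), with the loop at (216,180). Next I'll zoom in.

```bash
python3 - <<'E'
import cv2
a=cv2.imread("pics/top0.png")
c=a[185:270,315:415]; cv2.imwrite("pics/z1.png",cv2.resize(c,None,fx=7.9,fy=7,interpolation=cv2.INTER_CUBIC)[:600,:800])
cv2.imwrite("pics/z1.png",cv2.resize(c,None,fx=7,fy=7,interpolation=cv2.INTER_CUBIC))
c=a[168:250,180:240]; cv2.imwrite("pics/z2.png",cv2.resize(c,None,fx=7,fy=7,interpolation=cv2.INTER_CUBIC))
a=cv2.imread("pics/side0.png")
c=a[175:285,235:350]; cv2.imwrite("pics/z3.png",cv2.resize(c,None,fx=5,fy=5,interpolation=cv2.INTER_CUBIC))
E
```

```text
(no output)
```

View pics/z1.png

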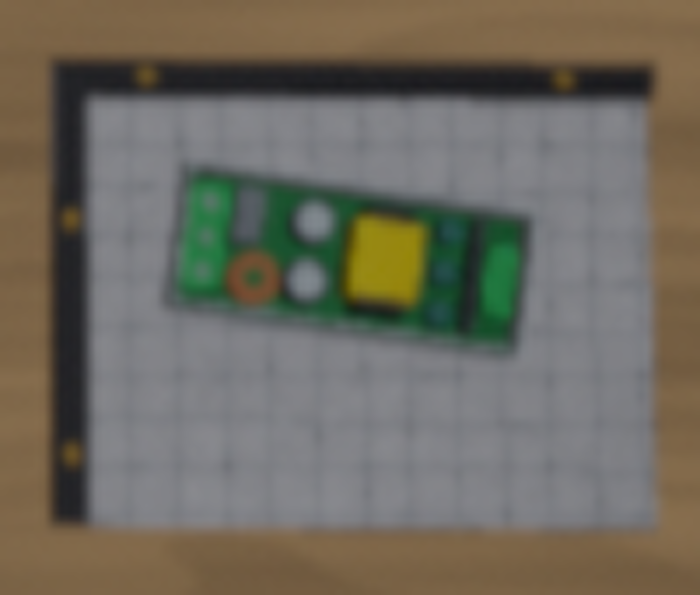

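View pics/z2.png

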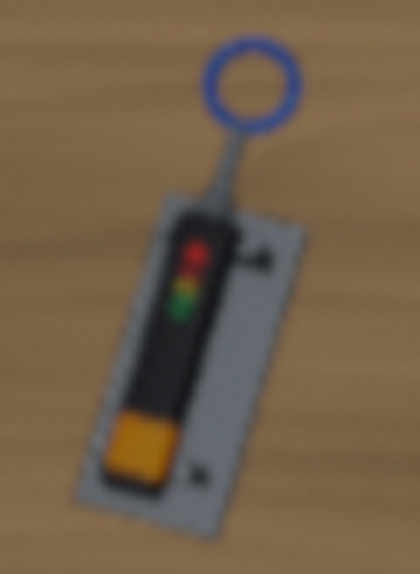

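View pics/z3.png

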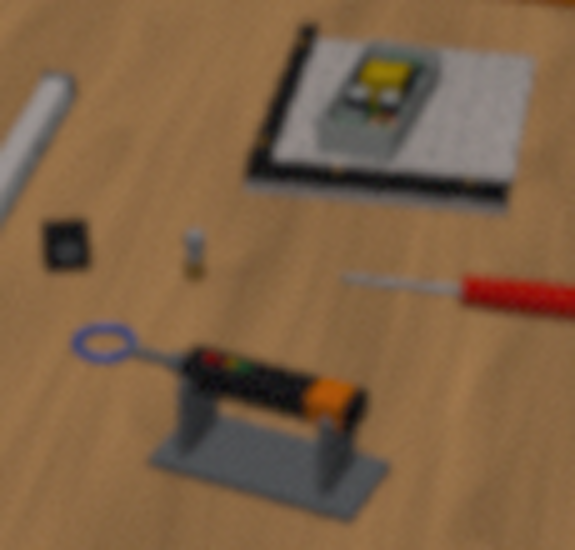

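```bash
cat > h.py <<'E'
import numpy as np, cv2
from scipy.optimize import least_squares
from scipy.spatial.transform import Rotation as R
np.set_printoptions(precision=4,suppress=True)
CAM={"top":(np.array([[486.054,0,285.6058],[0,486.054,205.822],[0,0,1]]),np.array([[0.0127,0.9915,-0.1291,0.3841],[-0.9998,0.0149,0.0161,-0.0013],[0.0179,0.1289,0.9915,1.47],[0,0,0,1]])),
"side":(np.array([[470.1219,0,283.6151],[0,470.1219,210.3007],[0,0,1]]),np.array([[-0.9812,0.0943,-0.1686,0.3134],[-0.1932,-0.4727,0.8598,1.4005],[0.0014,0.8761,0.4821,0.8719],[0,0,0,1]]))}
def proj(cam,P):
    K,T=CAM[cam]; P=np.atleast_2d(P); c=(P-T[:3,3])@T[:3,:3]; c=c*[1,-1,-1]
    q=c@K.T; return q[:,:2]/q[:,2:]
def ray(cam,px,z):
    K,T=CAM[cam]; d=np.linalg.inv(K)@[px[0],px[1],1.]; d=T[:3,:3]@(d*[1,-1,-1]); o=T[:3,3]
    return o+d*(z-o[2])/d[2]
def fit(obs,z0,x0):
    """obs: list of (cam,(u,v),(X,Y,Z) local)"""
    def f(p):
        c,s=np.cos(p[2]),np.sin(p[2]); r=[]
        for cam,uv,L in obs:
            P=[p[0]+c*L[0]-s*L[1],p[1]+s*L[0]+c*L[1],z0+L[2]]
            r+=list(proj(cam,P)[0]-uv)
        return np.array(r)
    s=least_squares(f,x0,x_scale=[.1,.1,.1]); return s.x,s.fun.reshape(-1,2)
def unz(U,off,k): return ((U[0]+.5)/k-.5+off[0],(U[1]+.5)/k-.5+off[1])
E
python3 - <<'E'
from h import *
t=lambda U:unz(U,(315,185),7); t2=lambda U:unz(U,(180,168),7); s=lambda U:unz(U,(235,175),5)
B=[("top",t((55,62)),(.1,.13,.024)),("top",t((652,66)),(.1,-.13,.024)),("top",t((53,524)),(-.1,.13,.024)),("top",t((657,528)),(-.1,-.13,.01)),("top",t((88,98)),(.085,.115,.024)),
]
Bs=[("side",s((305,27)),(.1,-.13,.024)),("side",s((247,182)),(.1,.13,.024)),("side",s((508,204)),(-.1,.13,.024)),("side",s((535,60)),(-.1,-.13,.01))]
print(fit(B,0,[.4,-.2,0])); print(fit(Bs,0,[.4,-.2,0])); print(fit(B+Bs,0,[.4,-.2,0]))
D=[("top",t((185,168)),(.031,.075,.03)),("top",t((530,217)),(.031,-.075,.03)),("top",t((515,353)),(-.031,-.075,.03)),("top",t((165,303)),(-.031,.075,.03)),("top",t((386,261)),(0,-.012,.036))]
p,r=fit(D,.01,[.4,-.2,0]);print("driver",p,r)
P=[("top",t2((185,210)),(.06,.013,.011)),("top",t2((242,226)),(.06,-.013,.011)),("top",t2((100,485)),(-.06,.013,.011)),("top",t2((162,500)),(-.06,-.013,.011)),("top",t2((252,85)),(.118,0,.003))]
print("probe",fit(P,.061,[.4,.2,0]))
Q=[("top",t2((165,192)),(.07,.032,.008)),("top",t2((305,232)),(.07,-.032,.008)),("top",t2((217,538)),(-.07,-.032,.008)),("top",t2((75,497)),(-.07,.032,.008))]
print("rest",fit(Q,0,[.4,.2,0]))
for n,px,z in [("adapter",(280,190),.036),("ferrite",(281,158),.03),("sd tip",(278,224),.01),("sd end",(277.5,281),.015)]: print(n,ray("top",px,z))
E
```

```text
(array([ 0.5136, -0.2649,  0.0078]), array([[-0.3835, -0.2732],
       [ 0.1899, -0.1925],
       [ 0.226 ,  0.4601],
       [ 0.0665,  0.4294],
       [-0.0997, -0.4557]]))
(array([ 0.5122, -0.2457,  0.0084]), array([[-0.737 ,  0.7926],
       [-0.5362, -1.1093],
       [ 0.6877, -0.6076],
       [ 0.5448,  1.0817]]))
(array([ 0.5137, -0.2632,  0.007 ]), array([[-0.9427, -0.3329],
       [-0.3653, -0.1826],
       [-0.3983,  0.3994],
       [-0.5475,  0.4406],
       [-0.6636, -0.5115],
       [-0.3092, -0.9662],
       [-0.0523, -3.3502],
       [ 0.7013, -2.8966],
       [ 0.605 , -0.7243]]))
driver [ 0.5265 -0.2592 -0.1285] [[-0.156  -0.7643]
 [ 0.5307 -0.6063]
 [ 0.3127  0.6078]
 [ 0.0597  0.5512]
 [-0.7423  0.1913]]
probe (array([ 0.5267,  0.2104, -0.2494]), array([[-0.3671, -0.4263],
       [ 0.1299, -0.3898],
       [ 0.044 ,  0.2515],
       [-0.0808,  0.4689],
       [ 0.2786,  0.08  ]]))
rest (array([ 0.5293,  0.2119, -0.2518]), array([[ 0.0446, -0.3859],
       [ 0.3612, -0.5871],
       [-0.0628,  0.3521],
       [-0.3362,  0.5953]]))
adapter [ 0.6182 -0.0072  0.036 ]
ferrite [ 0.7173 -0.0089  0.03  ]
sd tip [ 0.5186 -0.0028  0.01  ]
sd end [ 0.3489 -0.0038  0.015 ]
```

```bash
python3 - <<'E'
from h import *
s=lambda U:unz(U,(235,175),5)
Bs=[("side",s((305,25)),(.1,-.13,.024)),("side",s((247,184)),(.1,.13,.01)),("side",s((507,208)),(-.1,.13,.01)),("side",s((535,60)),(-.1,-.13,.01))]
print(fit(Bs,0,[.4,-.2,0]))
D=[("side",s((363,52)),(.031,-.075,.03)),("side",s((442,62)),(-.031,-.075,.03)),("side",s((385,157)),(-.031,.075,0)),("side",s((320,150)),(.031,.075,0)),("side",s((388,72)),(0,-.012,.036))]
print(fit(D,.01,[.4,-.2,0]))
P=[("side",s((103,343)),(.118,0,0)),("side",s((330,395)),(-.045,0,.011))]
print(fit(P,.061,[.4,.2,0]))
E
```

```text
(array([ 0.514 , -0.2588,  0.0037]), array([[-0.4465, -0.1698],
       [-0.4596, -0.022 ],
       [ 0.3669,  0.1783],
       [ 0.536 , -0.2424]]))
(array([ 0.5294, -0.2536, -0.1339]), array([[ 1.0895, -2.0867],
       [-0.0629, -1.9515],
       [ 1.1134,  2.1894],
       [-1.3209,  1.1032],
       [-0.7897,  0.1074]]))
(array([ 0.5323,  0.218 , -0.3026]), array([[-0.2791, -0.3069],
       [ 0.2655,  0.2409]]))
```

```bash
cat >> h.py <<'E'
def goto(xyz,yaw,pos=None,rot=None):
    """shift/twist in the tool frame to a tool-down pose, with tool x at the given yaw"""
    from workcell import robot
    s=robot.sense(); p=s["eef_pos"] if pos is None else np.array(pos); Rc=R.from_rotvec(s["eef_rot"] if rot is None else rot)
    Rt=R.from_euler("z",yaw)*R.from_rotvec([np.pi,0,0])
    print("clock %.2f"%s["clock"],"p",p,"yaw %.4f"%np.arctan2(*Rc.as_matrix()[[1,0],0]),"shift mm",Rc.inv().apply(np.array(xyz)-p)*1000,"twist deg",np.degrees((Rc.inv()*Rt).as_rotvec()),"F",s["force"],"op",s["opening"],"tilt",np.degrees(np.arccos(-Rc.as_matrix()[2,2])))
E
python3 -c "
from h import *
goto([.455,-.257,.15],.008); goto([.455,-.257,.06],.008)"
```

```text
clock 0.10 p [ 0.2111 -0.5878  0.2306] yaw 0.3448 shift mm [ 341.3331 -228.8144   80.9226] twist deg [-0.0733  0.0099 19.296 ] F [-0.0236  0.299  -0.1587] op 0.0856005532805742 tilt 0.0736102452798862
clock 0.10 p [ 0.2111 -0.5878  0.2306] yaw 0.3448 shift mm [ 341.3293 -228.6989  170.9225] twist deg [-0.0733  0.0099 19.296 ] F [-0.0236  0.299  -0.1587] op 0.0856005532805742 tilt 0.0736102452798862
```

send_rows(xyz=[[0.05,-0.034,0.01],[0.1,-0.067,0.03],[0.15,-0.1,0.04],[0.2,-0.134,0.05],[0.25,-0.167,0.06]], twist=[[0,0,9],[0,0,19.3],[0,0,19.3],[0,0,19.3],[0,0,19.3]], fingers=[1,1,1,1,1])

```text
clock: 0.72
eef_pos: [0.3908, -0.3448, 0.1709]
eef_rot: [-3.141, -0.012, -0.0]
force: [1.2, -0.8, 0.0]
opening: 0.0854
```

```bash
python3 -c "
from h import *
goto([.455,-.257,.06],.008)"
```

```text
clock 0.72 p [ 0.3908 -0.3448  0.1709] yaw 0.0077 shift mm [ 64.8223 -87.3037 110.8975] twist deg [-0.0046 -0.0002 -0.0189] F [ 1.1837 -0.7725  0.0386] op 0.08535072473260873 tilt 0.004560757890235744
```

send_rows(xyz=[[0.03,-0.044,0.02],[0.065,-0.087,0.05],[0.065,-0.087,0.1],[0.065,-0.087,0.137],[0.065,-0.087,0.143]], twist=[[0,0,0],[0,0,0],[0,0,0],[0,0,0],[0,0,0]], fingers=[1,1,1,1,1])

```text
clock: 1.35
eef_pos: [0.4527, -0.2578, 0.0261]
eef_rot: [-3.139, -0.013, 0.007]
force: [-0.8, 0.9, 0.2]
opening: 0.0854
```

```bash
python3 - <<'E'
from h import *
from workcell import optics
goto([.47,-.257,.01],.008)
for n,(a,b,c,d) in {"top":(180,275,310,420),"side":(150,225,270,350)}.items():
    i=optics.capture(n)["img"][:,:,::-1]; cv2.imwrite(f"pics/{n}1.png",cv2.resize(i[a:b,c:d],None,fx=6,fy=6,interpolation=cv2.INTER_CUBIC))
E
```

```text
clock 1.35 p [ 0.4527 -0.2578  0.0261] yaw 0.0083 shift mm [17.3712 -0.6095 15.9814] twist deg [-0.1449  0.2461  0.0194] F [-0.7979  0.9359  0.2347] op 0.08542171668884291 tilt 0.2855682600630029
```

View pics/top1.png

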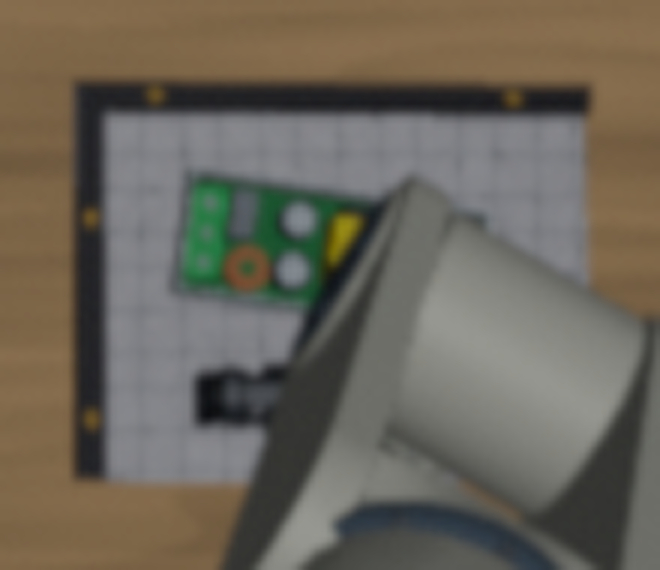

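View pics/side1.png

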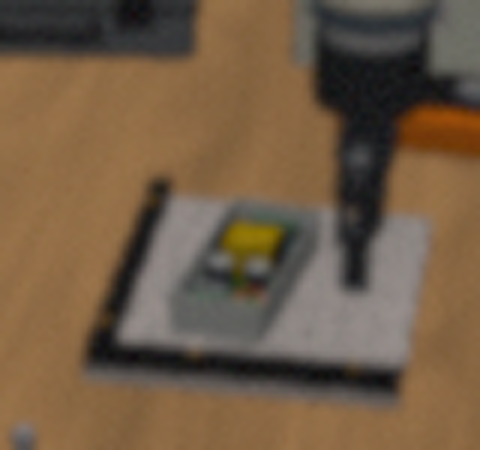

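The side view shows the near fingertip's bottom end at about (329,198). I'll work out its height from that.

```bash
python3 - <<'E'
from h import *
for z in (.02,.026,.033,.039,.045): print(z,proj("side",[.4527,-.2008,z]),proj("side",[.4527,-.215,z]))
E
```

```text
0.02 [[328.1349 204.1429]] [[328.5442 202.4533]]
0.026 [[328.2083 202.7663]] [[328.6177 201.0832]]
0.033 [[328.2942 201.1546]] [[328.7039 199.4793]]
0.039 [[328.3682 199.7684]] [[328.7779 198.0997]]
0.045 [[328.4423 198.3778]] [[328.8522 196.7158]]
```

send_rows(xyz=[[0.008,0,0.01],[0.01,0,0.018],[0.01,0,0.02]], twist=[[0,0,0],[0,0,0],[0,0,0]], fingers=[1,1,1])

```text
clock: 1.82
eef_pos: [0.4646, -0.259, 0.0082]
eef_rot: [3.142, 0.013, 0.0]
force: [-0.4, 0.3, -0.6]
opening: 0.0854
```

```bash
python3 - <<'E'
from h import *
goto([.525,-.257,.005],.008)
E
```

```text
clock 1.82 p [ 0.4646 -0.259   0.0082] yaw 0.0080 shift mm [60.3916 -1.5414  3.1742] twist deg [ 0.0039 -0.0068 -0.0001] F [-0.4045  0.2777 -0.6184] op 0.08538485114361431 tilt 0.0077824119579963935
```

send_rows(xyz=[[0.006,0,0.003],[0.012,0,0.003],[0.018,0,0.003],[0.024,0,0.003],[0.03,0,0.003]], twist=[[0,0,0],[0,0,0],[0,0,0],[0,0,0],[0,0,0]], fingers=[1,1,1,1,1])

```text
clock: 2.45
eef_pos: [0.4947, -0.2587, 0.0053]
eef_rot: [3.142, 0.013, -0.0]
force: [-1.8, -0.2, 1.6]
opening: 0.0849
```

send_rows(xyz=[[0.005,0,0],[0.01,0,0],[0.015,0,0],[0.018,0,0],[0.02,0,0]], twist=[[0,0,0],[0,0,0],[0,0,0],[0,0,0],[0,0,0]], fingers=[1,1,1,1,1])

```text
clock: 3.08
eef_pos: [0.5145, -0.2585, 0.0052]
eef_rot: [-3.141, -0.013, 0.0]
force: [-2.9, -0.4, 1.4]
opening: 0.0851
```

```bash
python3 - <<'E'
from h import *
from workcell import optics
goto([.525,-.257,.005],.008)
for n,(a,b,c,d) in {"top":(180,275,310,420),"side":(150,225,270,350)}.items():
    i=optics.capture(n)["img"][:,:,::-1]; cv2.imwrite(f"pics/{n}2.png",cv2.resize(i[a:b,c:d],None,fx=6,fy=6,interpolation=cv2.INTER_CUBIC))
E
```

```text
clock 3.08 p [ 0.5145 -0.2585  0.0052] yaw 0.0081 shift mm [10.5245 -1.407   0.2454] twist deg [-0.0043  0.0098  0.005 ] F [-2.8614 -0.4223  1.3749] op 0.08514687717514101 tilt 0.010757453060533669
```

View pics/top2.png

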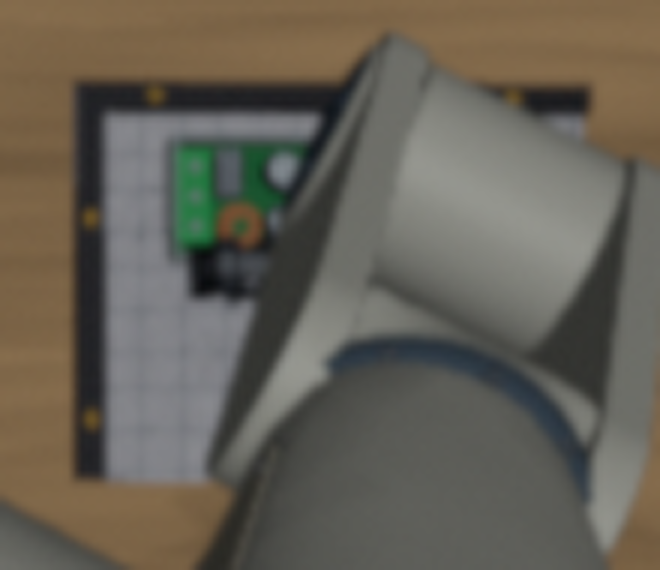

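View pics/side2.png

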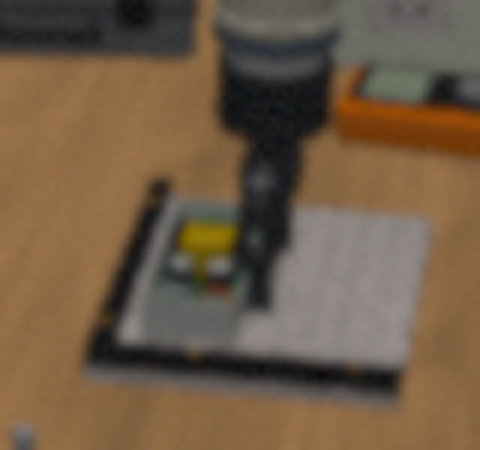

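send_rows(xyz=[[0.002,0,0],[0.004,0,0],[0.006,0,0],[0.007,0,0],[0.008,0,0]], twist=[[0,0,0],[0,0,0],[0,0,0],[0,0,0],[0,0,0]], fingers=[1,1,1,1,1])

```text
clock: 3.8
eef_pos: [0.5224, -0.2585, 0.0053]
eef_rot: [-3.142, -0.013, 0.0]
force: [-1.9, -0.4, 0.7]
opening: 0.0853
```

send_rows(xyz=[[0.0005,0,0],[0.001,0,0],[0.0015,0,0]], twist=[[0,0,0],[0,0,0],[0,0,0]], fingers=[1,1,1])

```text
clock: 4.18
eef_pos: [0.5239, -0.2585, 0.0053]
eef_rot: [3.142, 0.013, -0.0]
force: [-0.8, 0.1, -0.0]
opening: 0.0854
```

send_rows(xyz=[[0.0005,0,0],[0.001,0,0],[0.0015,0,0]], twist=[[0,0,0],[0,0,0],[0,0,0]], fingers=[1,1,1])

```text
clock: 4.55
eef_pos: [0.5254, -0.2585, 0.0053]
eef_rot: [3.142, 0.012, 0.0]
force: [-0.8, -0.1, -1.1]
opening: 0.0858
```

send_rows(xyz=[[0.0008,0,0],[0.0016,0,0],[0.0024,0,0]], twist=[[0,0,0],[0,0,0],[0,0,0]], fingers=[1,1,1])

```text
clock: 4.92
eef_pos: [0.5278, -0.2584, 0.0053]
eef_rot: [-3.142, -0.012, 0.0]
force: [-3.2, 0.2, 0.1]
opening: 0.0849
```

```bash
python3 - <<'E'
from h import *
from workcell import optics
goto([.525,-.257,.005],.008)
for n,(a,b,c,d) in {"top":(180,275,310,420),"side":(170,220,270,350)}.items():
    i=optics.capture(n)["img"][:,:,::-1]; cv2.imwrite(f"pics/{n}3.png",cv2.resize(i[a:b,c:d],None,fx=6 if n=="top" else 9,fy=6 if n=="top" else 9,interpolation=cv2.INTER_CUBIC))
E
```

```text
clock 4.92 p [ 0.5278 -0.2584  0.0053] yaw 0.0079 shift mm [-2.8087 -1.4397  0.2747] twist deg [-0.0038  0.0053 -0.0048] F [-3.2067  0.1503  0.1455] op 0.08492093763633425 tilt 0.006514062972139267
```

View pics/top3.png

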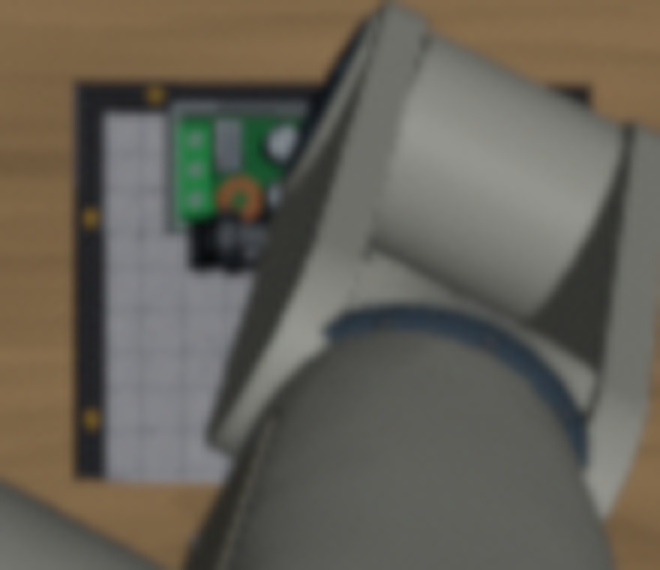

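View pics/side3.png

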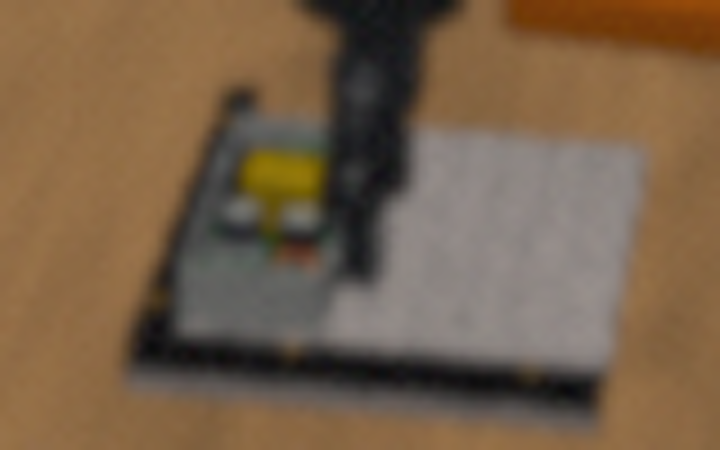

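send_rows(xyz=[[0.0005,0,0],[0.001,0,0]], twist=[[0,0,0],[0,0,0]], fingers=[1,1])

```text
clock: 5.28
eef_pos: [0.5278, -0.2584, 0.0052]
eef_rot: [-3.141, -0.012, 0.003]
force: [-7.5, -0.6, 5.3]
opening: 0.0854
```

send_rows(xyz=[[0.0005,0,0],[0.001,0,0]], twist=[[0,0,0],[0,0,0]], fingers=[1,1])

```text
clock: 5.52
eef_pos: [0.5279, -0.2583, 0.0053]
eef_rot: [-3.141, -0.012, 0.005]
force: [-11.6, -1.8, 7.8]
opening: 0.0854
```

send_rows(xyz=[[-0.02,0,0],[-0.035,0,-0.03],[-0.035,0.03,-0.08],[-0.01,0.075,-0.095],[0.032,0.1165,-0.095]], twist=[[0,0,0],[0,0,0],[0,0,-10],[0,0,-20],[0,0,-30]], fingers=[1,0.8,0.3,0.3,0.3])

```text
clock: 6.15
eef_pos: [0.5644, -0.377, 0.1032]
eef_rot: [3.026, 0.832, 0.005]
force: [1.7, -1.1, 0.3]
opening: 0.0256
```

send_rows(xyz=[[0,0,0],[0,0,0],[0,0,0],[0,0,0],[0,0,0]], twist=[[0,0,-10],[0,0,-20],[0,0,-30],[0,0,-40],[0,0,-50]], fingers=[0.3,0.3,0.3,0.3,0.3])

```text
clock: 6.78
eef_pos: [0.5633, -0.3749, 0.1005]
eef_rot: [2.392, 2.035, 0.001]
force: [0.2, -0.4, 0.2]
opening: 0.0257
```

```bash
python3 - <<'E'
from h import *
from workcell import optics
goto([.56,-.372,.03],.008+np.pi/2)
for n,(a,b,c,d) in {"top":(180,275,310,420),"side":(120,220,235,350)}.items():
    i=optics.capture(n)["img"][:,:,::-1]; cv2.imwrite(f"pics/{n}4.png",cv2.resize(i[a:b,c:d],None,fx=6,fy=6,interpolation=cv2.INTER_CUBIC))
E
```

```text
clock 6.78 p [ 0.5633 -0.3749  0.1005] yaw 1.4100 shift mm [ 2.3155 -3.8375 70.4535] twist deg [ 0.0698  0.0244 -9.6701] F [ 0.2458 -0.3522  0.2185] op 0.025675012820489156 tilt 0.07390204946534182
```

View pics/top4.png

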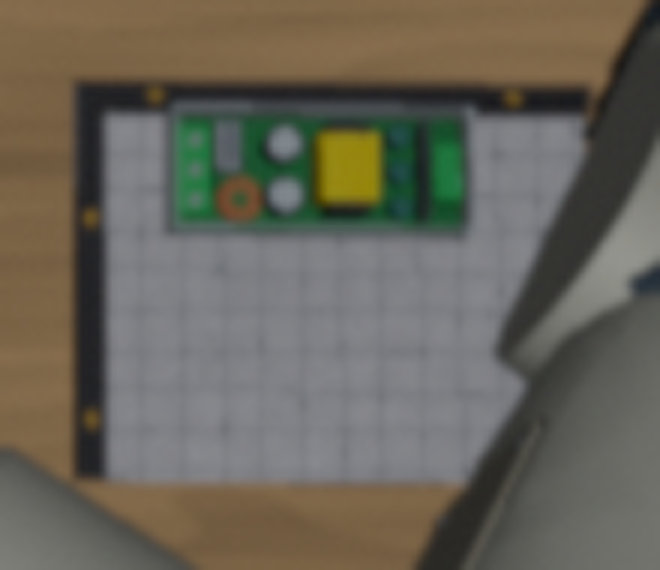

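View pics/side4.png

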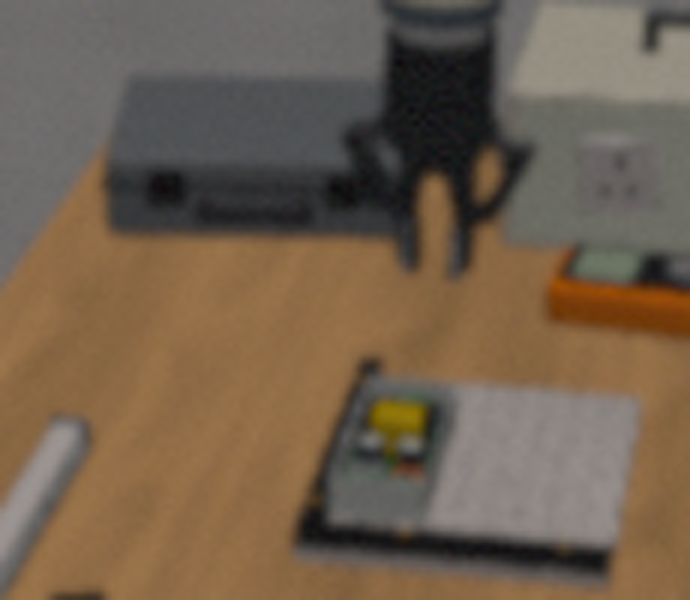

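```bash
python3 - <<'E'
from h import *
t=lambda U:unz(U,(310,180),6)
D=[("top",t((172,103)),(.031,.075,.03)),("top",t((472,105)),(.031,-.075,.03)),("top",t((467,235)),(-.031,-.075,.03)),("top",t((168,233)),(-.031,.075,.03)),("top",t((350,168)),(0,-.012,.036))]
print(fit(D,.01,[.5,-.2,0]))
B=[("top",t((77,83)),(.1,.13,.024)),("top",t((590,88)),(.1,-.13,.024)),("top",t((76,479)),(-.1,.13,.024)),("top",t((104,112)),(.085,.115,.024))]
print(fit(B,0,[.5,-.2,0]))
E
```

```text
(array([ 0.5681, -0.2549,  0.0007]), array([[-0.4164,  0.3095],
       [-0.263 ,  0.7041],
       [ 0.8878, -0.299 ],
       [ 0.2897, -0.6628],
       [-0.5007, -0.0446]]))
(array([ 0.5131, -0.2648,  0.0029]), array([[-0.2503, -0.2837],
       [ 0.1181, -0.0484],
       [-0.0881,  0.446 ],
       [ 0.2235, -0.1329]]))
```

```bash
python3 - <<'E'
from h import *
for z in (.1,.105,.11,.115): print(z,proj("side",[[.5633+.018,-.3749+.005,z],[.5633-.018,-.3749+.005,z]]))
goto([.562,-.365,.013],.006+np.pi/2)
E
```

```text
0.1 [[302.5454 165.247 ]
 [311.1939 165.931 ]]
0.105 [[302.5707 164.1278]
 [311.23   164.8091]]
0.11 [[302.596  163.0058]
 [311.2662 163.6845]]
0.115 [[302.6214 161.881 ]
 [311.3025 162.557 ]]
clock 6.88 p [ 0.5632 -0.3748  0.1004] yaw 1.4064 shift mm [ 9.5209 -2.9323 87.436 ] twist deg [ 0.0592  0.021  -9.7641] F [ 1.0375 -0.1918  0.1355] op 0.025464086717117102 tilt 0.06279244375485764
```

send_rows(xyz=[[0,-0.002,0.03],[0.002,-0.003,0.06],[0.005,-0.003,0.076],[0.008,-0.003,0.082],[0.01,-0.003,0.082]], twist=[[0,0,-6],[0,0,-9.8],[0,0,-9.8],[0,0,-9.8],[0,0,-9.8]], fingers=[0.3,0.3,0.3,0.3,0.3])

```text
clock: 7.5
eef_pos: [0.5619, -0.3642, 0.0186]
eef_rot: [2.218, 2.224, 0.0]
force: [-0.1, -0.9, 0.8]
opening: 0.0259
```

```bash
python3 - <<'E'
from h import *
goto([.562,-.310,.018],.006+np.pi/2)
E
```

```text
clock 7.50 p [ 0.5619 -0.3642  0.0186] yaw 1.5737 shift mm [54.2222  0.3084  0.5488] twist deg [ 0.0205  0.011  -0.1752] F [-0.0591 -0.9045  0.8013] op 0.025909198981704164 tilt 0.023243804457574128
```

send_rows(xyz=[[0.01,0,0],[0.018,0,0],[0.024,0,0],[0.03,0,0],[0.036,0,0]], twist=[[0,0,0],[0,0,0],[0,0,0],[0,0,0],[0,0,0]], fingers=[0.3,0.3,0.3,0.3,0.3])

```text
clock: 8.12
eef_pos: [0.5615, -0.3283, 0.0186]
eef_rot: [2.216, 2.226, 0.0]
force: [-0.8, -2.2, 1.2]
opening: 0.0255
```

send_rows(xyz=[[0.003,0,0],[0.006,0,0],[0.008,0,0],[0.01,0,0],[0.011,0,0]], twist=[[0,0,0],[0,0,0],[0,0,0],[0,0,0],[0,0,0]], fingers=[0.3,0.3,0.3,0.3,0.3])

```text
clock: 8.75
eef_pos: [0.5612, -0.3172, 0.0183]
eef_rot: [2.217, 2.226, 0.0]
force: [0.9, -2.3, 1.9]
opening: 0.0258
```

```bash
python3 - <<'E'
from h import *
from workcell import optics
goto([.562,-.310,.018],.006+np.pi/2)
for n,(a,b,c,d) in {"top":(180,275,310,420)}.items():
    i=optics.capture(n)["img"][:,:,::-1]; cv2.imwrite(f"pics/{n}5.png",cv2.resize(i[a:b,c:d],None,fx=6,fy=6,interpolation=cv2.INTER_CUBIC))
E
```

```text
clock 8.75 p [ 0.5612 -0.3172  0.0183] yaw 1.5752 shift mm [7.2184 0.7898 0.2613] twist deg [ 0.002  -0.0015 -0.0902] F [ 0.9354 -2.2527  1.9475] op 0.025784601236858256 tilt 0.0024392429620901704
```

View pics/top5.png

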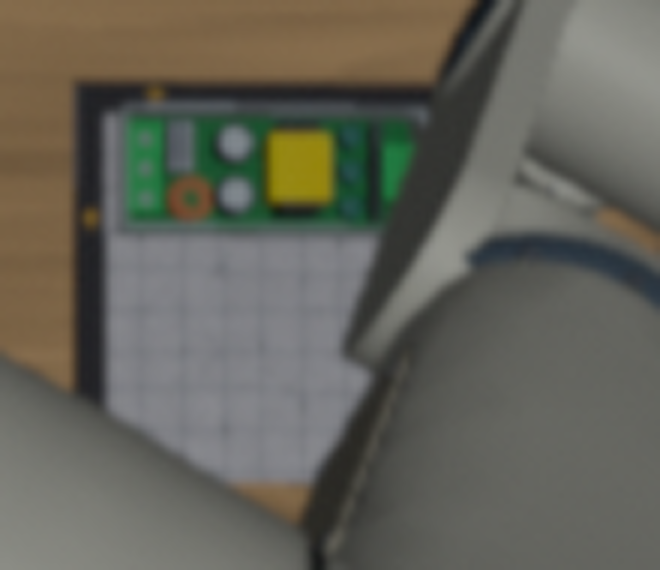

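send_rows(xyz=[[0.0015,0,0],[0.003,0,0],[0.004,0,0],[0.005,0,0]], twist=[[0,0,0],[0,0,0],[0,0,0],[0,0,0]], fingers=[0.3,0.3,0.3,0.3])

```text
clock: 9.3
eef_pos: [0.5612, -0.3122, 0.0182]
eef_rot: [-2.216, -2.226, 0.0]
force: [0.2, -3.3, 0.9]
opening: 0.0256
```

send_rows(xyz=[[0.0005,0,0],[0.001,0,0],[0.0015,0,0]], twist=[[0,0,0],[0,0,0],[0,0,0]], fingers=[0.3,0.3,0.3])

```text
clock: 9.68
eef_pos: [0.5611, -0.3108, 0.0183]
eef_rot: [-2.216, -2.226, 0.0]
force: [0.5, -1.6, 0.5]
opening: 0.0257
```

send_rows(xyz=[[0.0005,0,0],[0.001,0,0],[0.001,0,0]], twist=[[0,0,0],[0,0,0],[0,0,0]], fingers=[0.3,0.3,0.3])

```text
clock: 10.05
eef_pos: [0.5613, -0.3101, 0.0182]
eef_rot: [2.216, 2.226, -0.0]
force: [0.1, -4.1, -0.5]
opening: 0.026
```

send_rows(xyz=[[0.0005,0,0],[0.001,0,0],[0.001,0,0]], twist=[[0,0,0],[0,0,0],[0,0,0]], fingers=[0.3,0.3,0.3])

```text
clock: 10.42
eef_pos: [0.5614, -0.3101, 0.0186]
eef_rot: [2.215, 2.225, -0.001]
force: [-0.6, -10.0, -0.7]
opening: 0.0257
```

send_rows(xyz=[[0.0005,0,0],[0.001,0,0],[0.001,0,0]], twist=[[0,0,0],[0,0,0],[0,0,0]], fingers=[0.3,0.3,0.3])

```text
clock: 10.8
eef_pos: [0.5615, -0.31, 0.0187]
eef_rot: [2.213, 2.225, -0.002]
force: [-1.7, -13.1, -0.7]
opening: 0.0259
```

send_rows(xyz=[[-0.02,0,0],[-0.03,0,-0.03],[-0.03,-0.005,-0.09],[0,-0.01,-0.13],[0.06,-0.015,-0.13]], twist=[[0,0,0],[0,0,0],[0,0,0],[0,0,-10],[0,0,-20]], fingers=[0.3,0.3,0.3,0.5,1])

```text
clock: 11.42
eef_pos: [0.548, -0.2496, 0.152]
eef_rot: [1.789, 2.575, 0.003]
force: [1.0, 0.6, 0.5]
opening: 0.0596
```

```bash
python3 - <<'E'
from h import *
goto([.532,.209,.12],np.pi-.25)
E
```

```text
clock 11.43 p [ 0.548  -0.2496  0.152 ] yaw 1.9269 shift mm [435.5334 144.7303  30.869 ] twist deg [  0.1518   0.3618 -55.2709] F [0.9517 0.5649 0.4957] op 0.059640478449859556 tilt 0.37736213175609484
```

send_rows(xyz=[[0.055,0.018,0],[0.11,0.036,0],[0.165,0.054,0],[0.22,0.072,0],[0.275,0.09,0]], twist=[[0,0,-10],[0,0,-20],[0,0,-30],[0,0,-40],[0,0,-50]], fingers=[1,1,1,1,1])

```text
clock: 12.05
eef_pos: [0.5348, 0.043, 0.1483]
eef_rot: [-0.53, -3.096, -0.001]
force: [0.8, -0.8, -0.3]
opening: 0.0854
```

```bash
python3 - <<'E'
from h import *
from workcell import optics
goto([.532,.209,.12],np.pi-.25)
for n,(a,b,c,d) in {"top":(180,275,310,420)}.items():
    i=optics.capture(n)["img"][:,:,::-1]; cv2.imwrite(f"pics/{n}6.png",cv2.resize(i[a:b,c:d],None,fx=6,fy=6,interpolation=cv2.INTER_CUBIC))
E
```

```text
clock 12.05 p [0.5348 0.043  0.1483] yaw 2.8023 shift mm [ 57.8693 155.608   28.4643] twist deg [ 0.0292 -0.0505 -5.1182] F [ 0.7771 -0.7868 -0.297 ] op 0.08539445151107265 tilt 0.058345142287773384
```

View pics/top6.png

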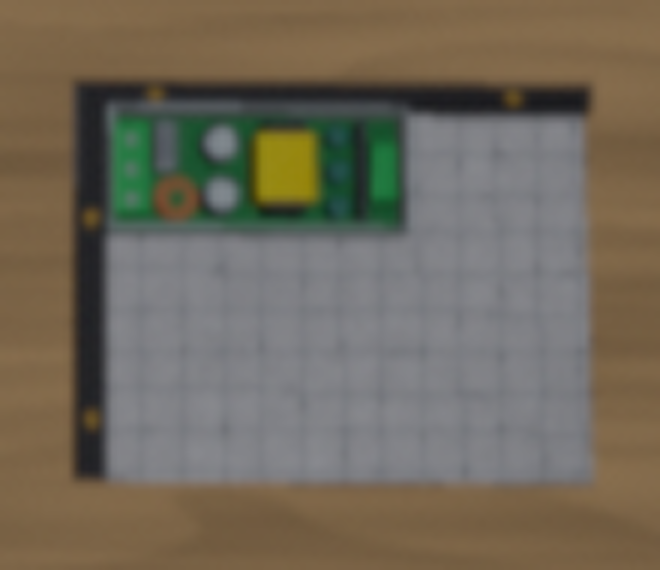

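```bash
python3 - <<'E'
from h import *
t=lambda U:unz(U,(310,180),6)
D=[("top",t((109,102)),(.031,.075,.03)),("top",t((406,105)),(.031,-.075,.03)),("top",t((404,234)),(-.031,-.075,.03)),("top",t((109,231)),(-.031,.075,.03)),("top",t((286,167)),(0,-.012,.036))]
p,r=fit(D,.01,[.5,-.2,0]); print(p,r)
B=[("top",t((77,83)),(.1,.13,.024)),("top",t((590,88)),(.1,-.13,.024)),("top",t((76,479)),(-.1,.13,.024)),("top",t((592,483)),(-.1,-.13,.01)),("top",t((105,112)),(.085,.115,.024))]
b,r=fit(B,0,[.5,-.2,0]); print(b,r)
c,s=np.cos(b[2]),np.sin(b[2]); print("home",b[0]+c*.054-s*.04,b[1]+s*.054+c*.04, "tr",ray("top",t((286,167)),.046))
E
```

```text
[ 0.5681 -0.2236  0.0025] [[-0.4136  0.3486]
 [ 0.2741  0.4905]
 [ 0.9033 -0.3398]
 [-0.3961 -0.4499]
 [-0.3651 -0.053 ]]
[ 0.5136 -0.2649  0.0053] [[-0.2914 -0.3504]
 [ 0.0708 -0.3187]
 [ 0.0318  0.3783]
 [ 0.1629  0.4718]
 [ 0.0275 -0.2115]]
home 0.5673541053586816 -0.2246495093648549 tr [ 0.5679 -0.2367  0.046 ]
```

send_rows(xyz=[[0.02,0.055,0],[0.04,0.11,0.005],[0.058,0.1555,0.02],[0.058,0.1555,0.028]], twist=[[0,0,-5.1],[0,0,-5.1],[0,0,-5.1],[0,0,-5.1]], fingers=[1,1,1,1])

```text
clock: 12.6
eef_pos: [0.5326, 0.21, 0.1195]
eef_rot: [-0.395, -3.115, -0.001]
force: [-0.2, -1.8, -0.6]
opening: 0.0858
```

```bash
python3 - <<'E'
from h import *
from workcell import optics
goto([.532,.209,.041],np.pi-.25)
for n,(a,b,c,d) in {"top":(150,270,160,280),"side":(160,280,235,355)}.items():
    i=optics.capture(n)["img"][:,:,::-1]; cv2.imwrite(f"pics/{n}7.png",cv2.resize(i[a:b,c:d],None,fx=5,fy=5,interpolation=cv2.INTER_CUBIC))
E
```

```text
clock 12.60 p [0.5326 0.21   0.1195] yaw 2.8891 shift mm [ 0.2178 -1.1255 78.5299] twist deg [ 0.0229 -0.0791 -0.1407] F [-0.1551 -1.8171 -0.5546] op 0.08580399986686604 tilt 0.082395607225045
```

View pics/top7.png

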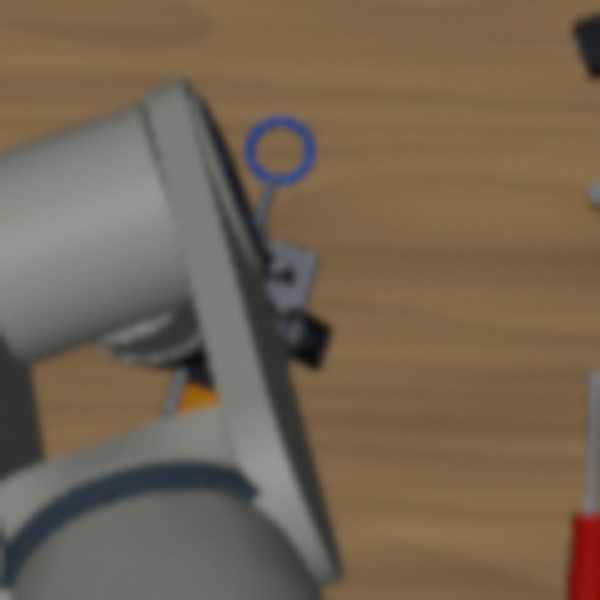

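View pics/side7.png

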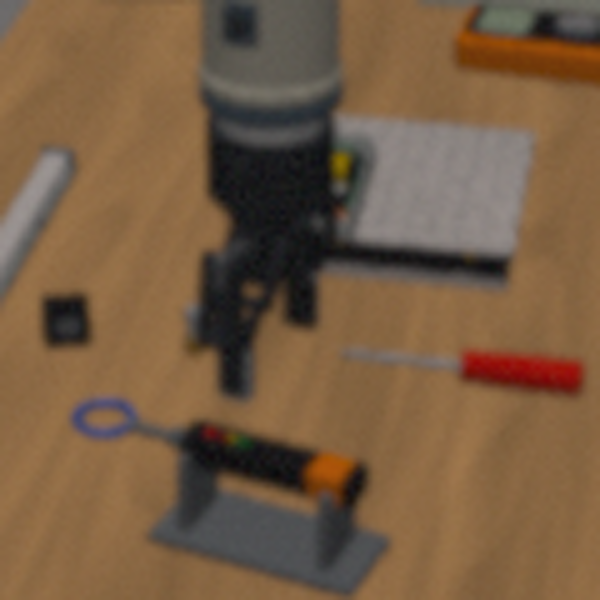

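```bash
python3 - <<'E'
from h import *
q=proj("side",[[.5326+.05*.247,.21+.05*.97,.135],[.5326-.05*.247,.21-.05*.97,.135],[.5267,.2104,.061],[.5267-.045*.97,.2104+.045*.247,.072],[.5267+.118*.97,.2104-.118*.247,.061]])
print((q-[235,160]+.5)*5-.5)
E
```

```text
[[232.1043 396.8769]
 [302.2196 318.7793]
 [276.6874 460.5877]
 [344.1741 463.3708]
 [107.9634 415.7953]]
```

send_rows(xyz=[[0,-0.001,0.04],[0,-0.001,0.065],[0,-0.001,0.0785],[0,-0.001,0.0785]], twist=[[0,0,0],[0,0,0],[0,0,0],[0,0,0]], fingers=[1,1,1,0.8], squeeze=30)

```text
clock: 13.2
eef_pos: [0.5327, 0.2052, 0.0415]
eef_rot: [-0.402, -3.114, 0.001]
force: [1.8, -0.4, -0.5]
opening: 0.0699
```

```bash
python3 - <<'E'
from h import *
from workcell import optics
goto([.532,.209,.041],np.pi-.25)
for n,(a,b,c,d) in {"side":(160,280,235,355)}.items():
    i=optics.capture(n)["img"][:,:,::-1]; cv2.imwrite(f"pics/{n}8.png",cv2.resize(i[a:b,c:d],None,fx=5,fy=5,interpolation=cv2.INTER_CUBIC))
E
```

```text
clock 13.20 p [0.5327 0.2052 0.0415] yaw 2.8847 shift mm [1.6051 3.4688 0.4508] twist deg [-0.0442 -0.0665 -0.3921] F [ 1.8387 -0.4388 -0.459 ] op 0.06991416494086952 tilt 0.0798301687942696
```

View pics/side8.png

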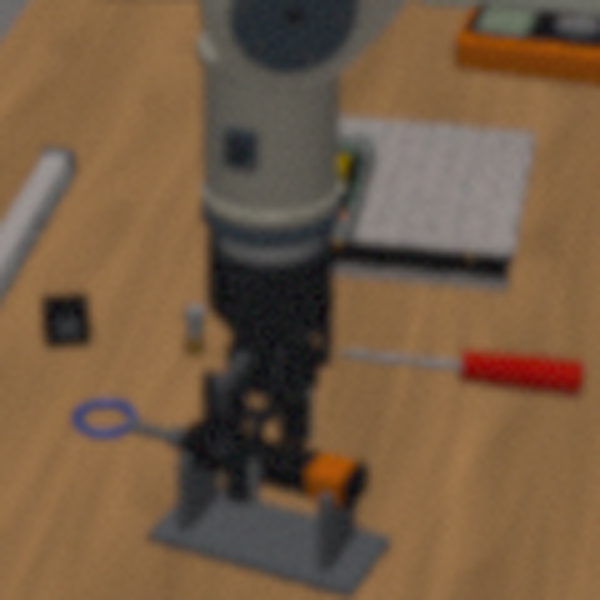

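send_rows(xyz=[[0.0015,0.0035,0.0005],[0.0015,0.0035,0.0005],[0.0015,0.0035,0.0005]], twist=[[0,0,-0.4],[0,0,-0.4],[0,0,-0.4]], fingers=[0.6,0.5,0.42], squeeze=30)

```text
clock: 13.62
eef_pos: [0.5325, 0.2103, 0.0418]
eef_rot: [0.389, 3.117, 0.001]
force: [-0.5, 0.7, -0.2]
opening: 0.0354
```

```bash
python3 - <<'E'
from h import *
from workcell import optics
goto([.532,.209,.041],np.pi-.25)
for n,(a,b,c,d) in {"side":(220,280,260,330)}.items():
    i=optics.capture(n)["img"][:,:,::-1]; cv2.imwrite(f"pics/{n}9.png",cv2.resize(i[a:b,c:d],None,fx=9,fy=9,interpolation=cv2.INTER_CUBIC))
E
```

```text
clock 13.62 p [0.5325 0.2103 0.0418] yaw 2.8933 shift mm [ 0.1724 -1.3793  0.8054] twist deg [0.0287 0.0401 0.0968] F [-0.5041  0.6947 -0.188 ] op 0.03543880016226662 tilt 0.04933393002782256
```

View pics/side9.png

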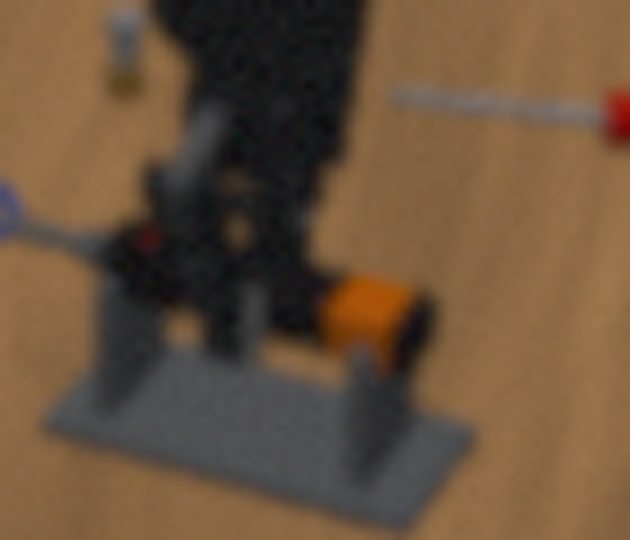

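send_rows(xyz=[[0,-0.0014,0.0005],[0,-0.0014,0.0005],[0,-0.0014,0.0005],[0,-0.0014,0.0005]], twist=[[0,0,0],[0,0,0],[0,0,0],[0,0,0]], fingers=[0.4,0.3,0.2,0.1], squeeze=35)

```text
clock: 14.18
eef_pos: [0.5325, 0.2099, 0.0412]
eef_rot: [0.391, 3.116, 0.003]
force: [-1.4, 6.2, 2.0]
opening: 0.0255
```

send_rows(xyz=[[0,0,0],[0,0,-0.004],[0,0,-0.01],[0,0,-0.015],[0,0,-0.015]], twist=[[0,0,0],[0,0,0],[0,0,0],[0,0,0],[0,0,0]], fingers=[0.1,0.1,0.1,0.1,0.1], squeeze=35)

```text
clock: 14.8
eef_pos: [0.5318, 0.2085, 0.0559]
eef_rot: [-0.389, -3.117, 0.0]
force: [-0.2, 0.4, -1.7]
opening: 0.0256
```

```bash
python3 - <<'E'
from h import *
from workcell import optics
goto([.532,.209,.041],np.pi-.25)
for n,(a,b,c,d) in {"top":(150,270,160,280),"side":(190,280,235,335)}.items():
    i=optics.capture(n)["img"][:,:,::-1]; cv2.imwrite(f"pics/{n}10.png",cv2.resize(i[a:b,c:d],None,fx=6,fy=6,interpolation=cv2.INTER_CUBIC)[:600])
E
```

```text
clock 14.80 p [0.5318 0.2085 0.0559] yaw 2.8931 shift mm [-0.0666  0.5185 14.8542] twist deg [-0.0116 -0.0031  0.0836] F [-0.1555  0.3803 -1.6707] op 0.025575204605579657 tilt 0.01200109047067194
```

View pics/side10.png

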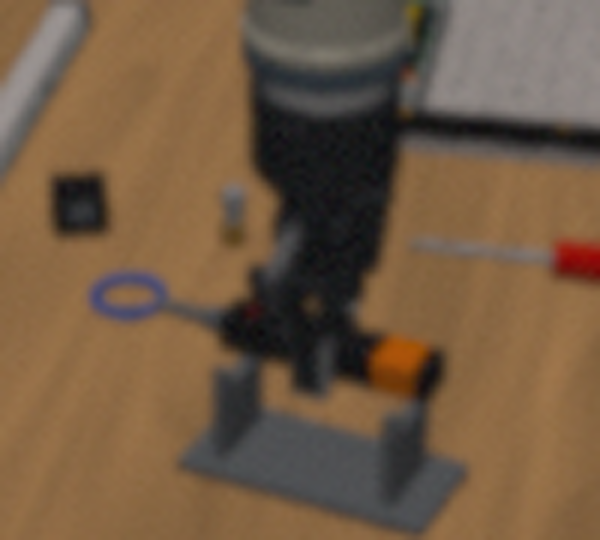

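View pics/top10.png

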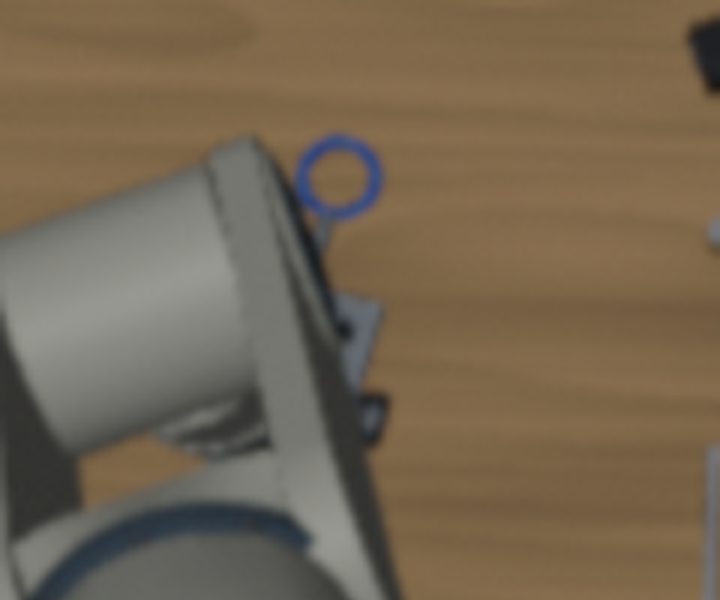

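```bash
python3 - <<'E'
from h import *
l=ray("top",unz((340,178),(160,150),6),.061+.0148+.003); p=np.array([.5318,.2085]); d=l[:2]-p; y=2.8931
print(l,d,np.hypot(*d),np.arctan2(d[1],d[0]), "rel to tool yaw-pi", np.arctan2(d[1],d[0])-(y-np.pi))
c=unz((128,297),(235,190),6); print("side loop obs",c, proj("side",[l[0],l[1],.076]),proj("side",[l[0],l[1],.072]))
goto([.4585,-.264,.17],np.pi+.25)
E
```

```text
[0.6399 0.1782 0.0788] [ 0.1081 -0.0303] 0.11227006207901492 -0.27289992861250334 rel to tool yaw-pi -0.02440727502271023
side loop obs (255.91666666666666, 239.08333333333334) [[256.6792 238.3049]] [[256.7122 239.3732]]
clock 14.90 p [0.5316 0.2084 0.0556] yaw 2.8929 shift mm [ -45.3572 -475.9051 -114.2563] twist deg [ -0.0181  -0.0318 -28.5734] F [ 0.2657  0.7692 -2.882 ] op 0.02534825612004441 tilt 0.03623852902413444
```

send_rows(xyz=[[0,0,-0.05],[0,-0.02,-0.1],[-0.005,-0.06,-0.115],[-0.01,-0.11,-0.115],[-0.015,-0.16,-0.115]], twist=[[0,0,0],[0,0,0],[0,0,0],[0,0,-4],[0,0,-8]], fingers=[0.1,0.1,0.1,0.1,0.1])

```text
clock: 15.52
eef_pos: [0.5066, 0.0485, 0.1709]
eef_rot: [0.167, 3.137, -0.0]
force: [1.5, 0.2, -1.9]
opening: 0.0254
```

```bash
python3 - <<'E'
from h import *
goto([.4585,-.264,.17],np.pi+.25)
E
```

```text
clock 15.53 p [0.5066 0.0485 0.1709] yaw 3.0355 shift mm [  14.6923 -315.8174    0.9072] twist deg [ -0.011    0.0125 -20.4029] F [ 1.4507  0.2304 -1.8777] op 0.025430810985444557 tilt 0.01657899184089634
```

send_rows(xyz=[[0.003,-0.055,0],[0.006,-0.11,0],[0.009,-0.165,0],[0.012,-0.22,0],[0.014,-0.27,0]], twist=[[0,0,-4],[0,0,-8],[0,0,-12],[0,0,-16],[0,0,-20.4]], fingers=[0.1,0.1,0.1,0.1,0.1])

```text
clock: 16.15
eef_pos: [0.4628, -0.2188, 0.1706]
eef_rot: [0.39, -3.117, -0.0]
force: [0.7, 0.1, -2.0]
opening: 0.0258
```

```bash
python3 - <<'E'
from h import *
goto([.4585,-.264,.12],np.pi+.25)
E
```

```text
clock 16.15 p [ 0.4628 -0.2188  0.1706] yaw -2.8927 shift mm [ 15.3185 -42.6995  50.581 ] twist deg [ 0.0088 -0.0195 -0.0613] F [ 0.6578  0.1146 -1.9665] op 0.025815391087759845 tilt 0.021388339076396874
```

send_rows(xyz=[[0.007,-0.02,0.01],[0.015,-0.04,0.03],[0.0153,-0.0427,0.05],[0.0153,-0.0427,0.05]], twist=[[0,0,0],[0,0,0],[0,0,0],[0,0,0]], fingers=[0.1,0.1,0.1,0.1])

```text
clock: 16.65
eef_pos: [0.4579, -0.2618, 0.1192]
eef_rot: [0.386, -3.115, -0.003]
force: [-0.2, 0.7, -1.7]
opening: 0.0253
```

```bash
python3 - <<'E'
from h import *
from workcell import optics
goto([.4585,-.264,.077],np.pi+.25)
for n,(a,b,c,d) in {"top":(180,275,310,420),"side":(130,220,250,350)}.items():
    i=optics.capture(n)["img"][:,:,::-1]; cv2.imwrite(f"pics/{n}11.png",cv2.resize(i[a:b,c:d],None,fx=6,fy=6,interpolation=cv2.INTER_CUBIC))
E
```

```text
clock 16.65 p [ 0.4579 -0.2618  0.1192] yaw -2.8953 shift mm [-0.1319 -2.3989 42.2419] twist deg [ 0.1453 -0.1562 -0.2106] F [-0.1679  0.7109 -1.7145] op 0.02534247109608459 tilt 0.21329681492991395
```

View pics/top11.png

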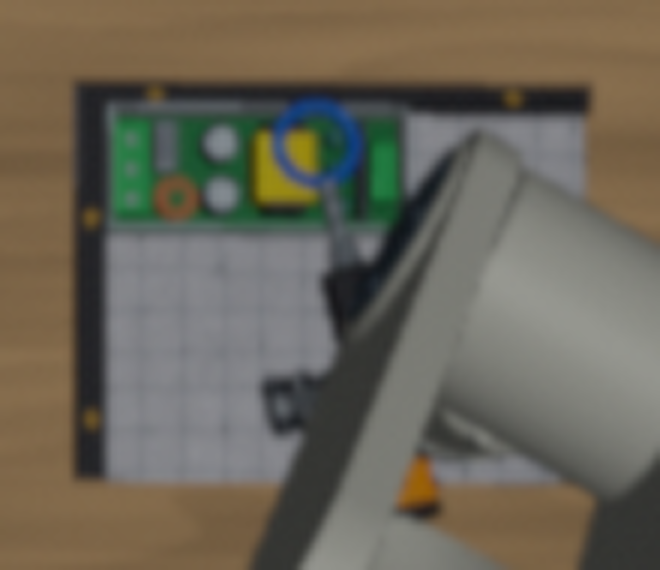

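View pics/side11.png

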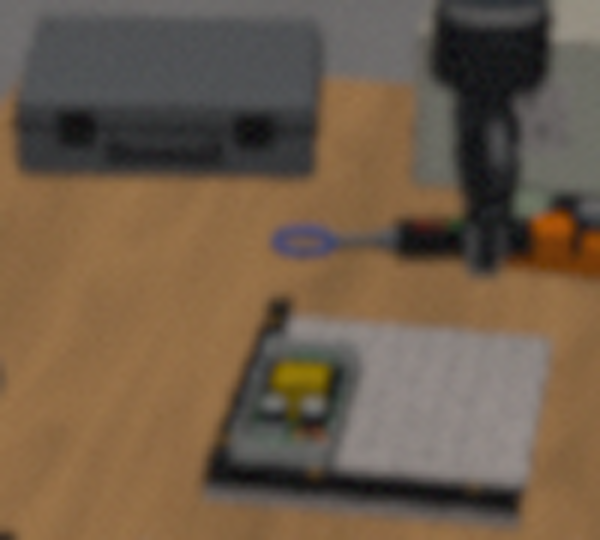

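```bash
python3 - <<'E'
from h import *
zl=.1192+.0198
l=ray("top",unz((317.5,141.5),(310,180),6),zl); t=ray("top",unz((286,167),(310,180),6),.046); print(l,t,(t-l)[:2])
d=l[:2]-[.4579,-.2618]; print(np.hypot(*d),np.arctan2(d[1],d[0]))
u=d/np.hypot(*d)
q=proj("side",[[l[0],l[1],zl],[*(l[:2]-.058*u),zl],[*(l[:2]-.178*u),zl]]); print((q-[250,130]+.5)*6-.5)
t2=ray("side",unz((302,376),(250,130),6),.046); print("side transf",t2)
E
```

```text
[ 0.568 -0.236  0.139] [ 0.5679 -0.2367  0.046 ] [-0.0001 -0.0007]
0.11311844414842662 0.23039019546344922
[[306.3289 241.1066]
 [396.7984 239.8957]
 [583.3837 237.3985]]
side transf [ 0.5679 -0.2289  0.046 ]
```

send_rows(xyz=[[0,0,0],[0,0,0.01],[0,0,0.02],[0,0,0.03],[0,0,0.04]], twist=[[0,0,0],[0,0,0],[0,0,0],[0,0,0],[0,0,0]], fingers=[0.1,0.1,0.1,0.1,0.1])

```text
clock: 17.38
eef_pos: [0.4592, -0.262, 0.0798]
eef_rot: [0.387, -3.117, -0.001]
force: [0.2, -0.6, -2.4]
opening: 0.0258
```

send_rows(xyz=[[0,0,0],[0,0,0],[0,0,0]], twist=[[0,0,0],[0,0,0],[0,0,0]], fingers=[0.1,0.1,0.1])

```text
clock: 17.75
eef_pos: [0.4596, -0.2623, 0.0811]
eef_rot: [-0.387, 3.117, -0.001]
force: [-0.5, 0.1, -0.9]
opening: 0.0257
```

```bash
python3 - <<'E'
from h import *
from workcell import optics
goto([.4585,-.264,.054],np.pi+.25)
for n,(a,b,c,d) in {"top":(180,275,310,420),"side":(130,220,250,350)}.items():
    i=optics.capture(n)["img"][:,:,::-1]; cv2.imwrite(f"pics/{n}12.png",cv2.resize(i[a:b,c:d],None,fx=6,fy=6,interpolation=cv2.INTER_CUBIC))
E
```

```text
clock 17.75 p [ 0.4596 -0.2623  0.0811] yaw -2.8946 shift mm [ 1.5337 -1.3594 27.1197] twist deg [-0.0253  0.0261 -0.1706] F [-0.5419  0.0743 -0.8987] op 0.0257244224999587 tilt 0.0363627410343815
```

View pics/top12.png

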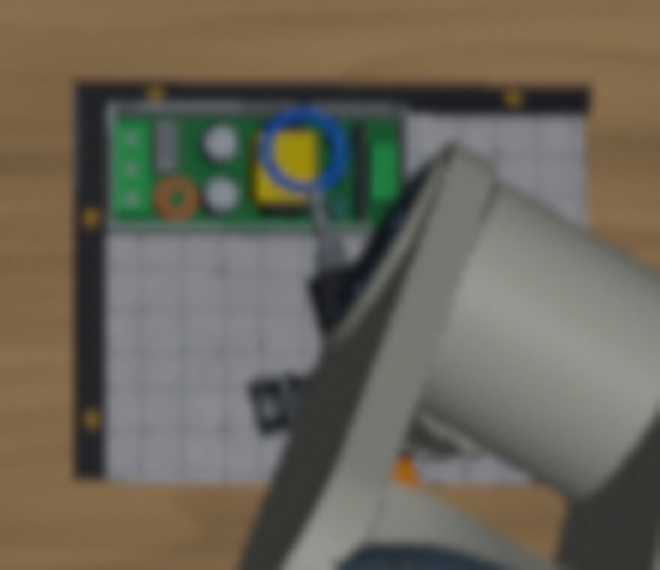

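View pics/side12.png

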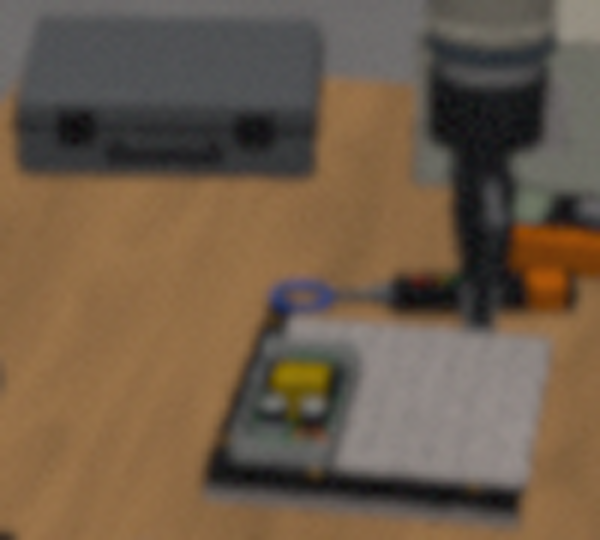

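```bash
python3 - <<'E'
from h import *
zl=.0811+.0198
l=ray("top",unz((304,150.5),(310,180),6),zl); t=ray("top",unz((286,167),(310,180),6),.046); print(l,t,(t-l)[:2])
d=l[:2]-[.4596,-.2623]; print(np.hypot(*d),np.arctan2(d[1],d[0]))
for z in (zl-.004,zl,zl+.004): print(z,(proj("side",[l[0],l[1],z])-[250,130]+.5)*6-.5)
T=R.from_rotvec([-0.387,3.117,-.001]); print("shift for loop correction",T.inv().apply([*(t-l)[:2],0.054-.0811]))
E
```

```text
[ 0.5689 -0.2362  0.1009] [ 0.5679 -0.2367  0.046 ] [-0.0009 -0.0005]
0.11235137437232262 0.23424974296513107
0.0969 [[303.8617 300.592 ]]
0.1009 [[303.9758 294.9723]]
0.10490000000000001 [[304.0902 289.3407]]
shift for loop correction [ 0.001  -0.0002  0.0271]
```

send_rows(xyz=[[0.001,0,0.007],[0.001,0,0.014],[0.001,0,0.02],[0.001,0,0.025],[0.001,0,0.027]], twist=[[0,0,0],[0,0,0],[0,0,0],[0,0,0],[0,0,0]], fingers=[0.1,0.1,0.1,0.1,0.1])

```text
clock: 18.48
eef_pos: [0.4582, -0.2623, 0.0533]
eef_rot: [0.387, -3.117, -0.001]
force: [-0.7, -0.1, -2.1]
opening: 0.0255
```

send_rows(xyz=[[0,0,0],[0,0,0],[0,0,0],[0,0,0],[0,0,0]], twist=[[0,0,0],[0,0,0],[0,0,0],[0,0,0],[0,0,0]], fingers=[0.1,0.1,0.1,0.1,0.1])

```text
clock: 19.1
eef_pos: [0.4585, -0.2624, 0.0539]
eef_rot: [-0.387, 3.118, -0.0]
force: [-0.3, -0.3, -1.1]
opening: 0.0254
```

```bash
python3 - <<'E'
from h import *
from workcell import optics,robot
goto([.4585,-.264,.054],np.pi+.25); print(robot.sense()["qd"])
for n,(a,b,c,d) in {"top":(180,275,310,420),"side":(130,220,250,350)}.items():
    i=optics.capture(n)["img"][:,:,::-1]; cv2.imwrite(f"pics/{n}13f.png",i);cv2.imwrite(f"pics/{n}13.png",cv2.resize(i[a:b,c:d],None,fx=6,fy=6,interpolation=cv2.INTER_CUBIC))
goto([.4585,-.264,.054],np.pi+.25)
E
```

```text
clock 19.10 p [ 0.4585 -0.2624  0.0539] yaw -2.8946 shift mm [ 0.3695 -1.5682 -0.1425] twist deg [-0.0037  0.0053 -0.1701] F [-0.273  -0.3163 -1.1193] op 0.025373543221021717 tilt 0.006488254667821736
[-0.0008  0.0004  0.0003 -0.0006 -0.0003  0.0001]
clock 19.20 p [ 0.4585 -0.2624  0.0538] yaw -2.8945 shift mm [ 0.349  -1.5671 -0.171 ] twist deg [-0.0041  0.0033 -0.1671] F [ 0.1871 -0.4909 -2.3438] op 0.02556156043947895 tilt 0.005214565113697453
```

View pics/top13.png

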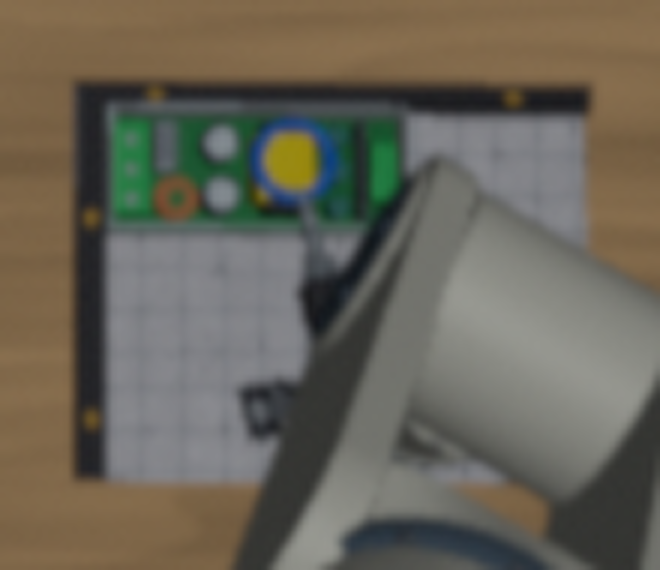

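View pics/side13.png

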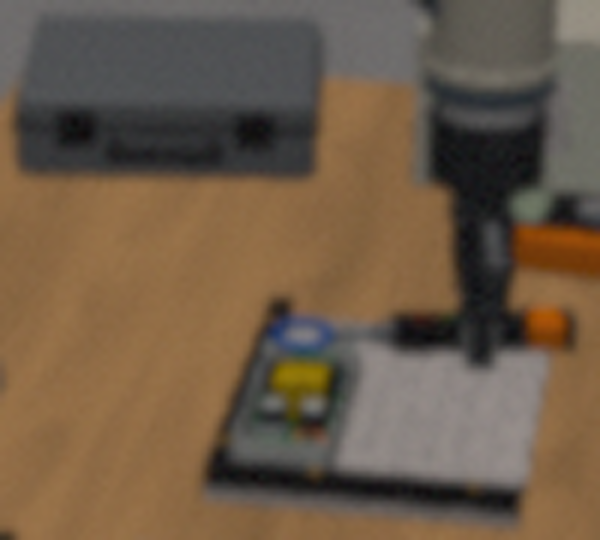

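View pics/side13f.png

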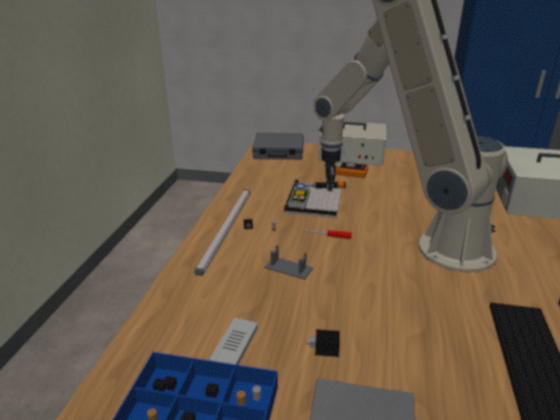

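```bash
python3 - <<'E'
from h import *
zl=.0538+.0198
l=ray("top",unz((294.5,161),(310,180),6),zl); t=ray("top",unz((286,167),(310,180),6),.046); print(l,t,(t-l)[:2])
f=lambda P:(proj("side",P)-[250,130]+.5)*6-.5
for z in (zl-.004,zl,zl+.004): print(z,f([l[0],l[1],z]))
u=np.array([np.cos(.234),np.sin(.234)])
print(f([[*(l[:2]-.058*u),zl],[*(l[:2]-.178*u),zl]]), f([[.5677+a,-.2365+b,.046] for a in(.017,-.017) for b in(.015,-.015)]))
i=cv2.imread("pics/side13f.png")[175:215,280:350]; cv2.imwrite("pics/z14.png",cv2.resize(i,None,fx=11,fy=11,interpolation=cv2.INTER_CUBIC))
E
```

```text
[ 0.5674 -0.2363  0.0736] [ 0.5679 -0.2367  0.046 ] [ 0.0006 -0.0004]
0.0696 [[305.3924 338.8074]]
0.0736 [[305.5074 333.2675]]
0.0776 [[305.6226 327.7159]]
[[394.387  331.8441]
 [577.6472 328.9094]] [[274.7887 378.8518]
 [282.5814 358.8546]
 [326.3535 383.4565]
 [333.4546 363.3337]]
```

View pics/z14.png

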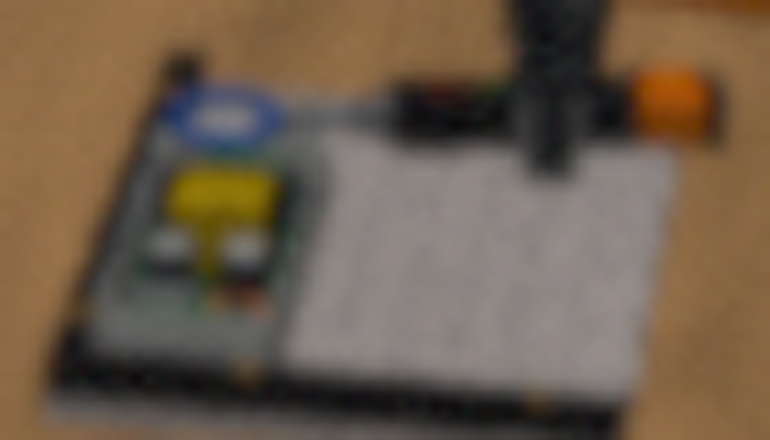

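```bash
python3 -c "
from workcell import robot
s=robot.sense(); print(s['clock'],s['eef_pos'],s['qd'],s['opening']); print(robot.job_done())"
```

```text
19.2 [ 0.45845514 -0.26239511  0.05382887] [-0.00134347  0.0011674  -0.00158684  0.00011023  0.00050079  0.00036891] 0.02556156043947895
the job is handed in; nothing more can be done
None
```

The driver is home in the fence corner and the probe is held level over the transformer. I handed the job in at 19.2 s.

- **Driver:** I slid it along the board with the fingers, first against the +x fence and then the +y fence, until each push met firm resistance (about 12 N and 13 N). In the top view afterwards it was within about 1 mm and 0.003 rad of its home pose. I did not push it against the +x fence a second time after the +y push.
- **Probe:** I gripped it about 5 mm ahead of its origin and lifted it straight off its rest. It is held with the loop centre about 0.7 mm from the transformer's centre in plan. From the arm position, the loop's underside is about 25 mm above the transformer.
- **Last checks:**
  - The side view agrees with that height and shows the handle and loop level to within what the picture resolves.
  - The measured load is only the probe's weight, and the joints are still.
  - The other things on the bench look unmoved in the side picture. I did not measure them.
- **Disagreement:** one rough side-view reading put the transformer 8 mm off in y. I took that to be its visible side face blurring with the top, and relied on the top view and the fence-based home pose, which agree to within 1 mm.

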